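# Pop the battery hatch of the microscope readout

### The arm

A 7-joint arm with a two-finger parallel gripper is mounted at the origin on a cart in front of the work surface, level with it; the furniture and walls round the work are solid. World frame = base frame: x ahead of the robot, y to its left, z up, the work surface at z = 0. Lengths are in mm, angles in rad, forces in N, time in s.
With the tool pointing down it reaches from about 425 to 825 mm from the base axis. Payload 3.6 kg.
Tool frame: the origin (TCP) lies between the finger pads; the fingertips stand 11 mm ahead of it and the grasp point (between the pads) lies 8 mm behind it; z points along the fingers, y is the line along which they close (so a half turn about z gives the same grasp; the last joint's range is limited). The gripper opens to 85 mm and grips with 20 to 120 N. Pads are 22 mm wide; open, the fingers measure 114 mm over their backs; the gripper's body (76 mm by 85 mm) begins 54 mm behind the grasp point. The pads swing forward as they close: fully open they stand 13 mm farther back than shut.
Start: joints at [1.222, 0.615, -0.013, 1.423, 0.008, 1.103, -0.04], TCP at [206.206, -616.395, 242.297] pointing down, gripper open.
Joint ranges: [-3.12, 3.12], [-0.3, 2.06], [-1.34, 1.32], [0.26, 2.42], [-1.36, 4.5], [0.01, 1.98], [-2.84, 2.84]. Speed limits (rad/s): [2.79, 2.79, 3.14, 3.14, 3.14, 3.14, 3.14].

### API

Orientations are given as a unit quaternion [w, x, y, z].
In Python, from station import * gives the robot as it stands.
- The arm moves only by the tool step_arm, never from a script. Its argument "commands" is text: rows parted by semicolons, each of 5 numbers parted by spaces: the shift along the world's x, y, z in units of 30 mm (1.0 is 30 mm), then the turn about the world's z in units of 8 degrees (1.0 is 8 degrees), then the finger opening in mm, from 0 to 85.4. A call has 1 to 8 rows; each row shifts and turns the commanded pose from where the row before left it; what a row does not reach is not made up. A row lasts 1/10 s, in which the tool goes at most 50 mm and 8.59 degrees, less where a joint would pass 70% of its speed; a pose out of reach is approached as far as the arm can. A call is refused whole if a number of a shift passes 1 or a number of a turn 1, either way. A call with a gripper value outside its range is refused whole. The fingers move at their own pace and stop on an object; the grip force is fixed at half the most. Time passes only in rows, so rows that do not move let the fingers close. It gives the time, the measured TCP pose, the force, the opening and the grip force at its end, in the units of the state.
- sense(): the state, without advancing time (a new reading comes with each control period).
- grab_frame(name): name is "scene" or "top" or "wrist"; returns the picture (480x640x3 uint8, red, green, blue); there is no depth.
- camera_params(name): a dict with "vertical_fov" (degrees; the focal length in pixels is half the picture's height over the tangent of half this angle, whatever the lens; pixels are square), "cx", "cy" (the principal point, pixels), "xyz" and "rotation" of the camera in the world; the wrist camera has in their place "tool_from_camera" (4x4, takes a point from camera to tool coordinates, whose origin is the TCP and whose axes are the flange's). Camera axes: x right, y down, z forward; pixel columns grow to the right and rows downward; lengths in mm; the calibration is good to about 2 mm. A picture is of the moment at which its call begins: read the wrist's pose just before it. camera_params takes no time and is no camera call.
- close_job(): hands the job in; it is judged then, once.
The state is a dict: "time": time; "q": joint angles; "dq": joint speeds; "effort": joint torques, N m; "tool_pos": TCP position; "orientation": TCP orientation; "force": force on the tool from outside, world axes, zero at the start; "wrist_torque": the same for the moment, N m; "finger_gap": opening from 0.0 (shut) to 1.0 (fully open); "grip_force": force on a finger pad.
Only numpy, scipy, OpenCV 4.12 (cv2) and the standard library are available. Lean on these libraries where they do the work, as an engineer would, in place of code of your own. Each camera call takes 0.05 s, during which the arm holds its last target. There are 200 camera calls.

### The job

The readout on the bench has gone dead and needs fresh cells: with the fingertips alone, press its battery hatch down gently, once, on the ribbed thumb pad until the push-push latch lets go, then take the fingers right off and see that the hatch pops up by itself and stays open. Then push it on, back past upright until it rests against its stop, and leave it there so that the cells lie clear. Do not press the hatch shut again, do not grip, lift or shift the readout, and leave the fresh cells and the loupe as they stand.

Things in the scene. Friction and masses are not known exactly. Their poses are not given: they have to be found in the camera images.
- readout: loose bench readout, light grey case 120 (x) x 124 (y) x 26 mm, 1.5 to 2.1 kg, rubber feet. Origin: on the bench under the middle of the case. -x is its front (sloping panel with blank display and four keys, up to 41 mm high), z up. Behind the panel a dark battery block, x = -6 to 56 mm, y within 42 mm, 46 mm high, wears the light grey hatch as its cap
- hatch (a joint): hatch hinge, rad. 0 = shut and latched. Negative = pressed past shut, limit -0.07: the latch lets go past -0.04 (2 to 2.5 mm at the pad, about 3 N). Let go of then, it springs up in about 1.5 s to about 1.15 (half open) and hinge friction holds it. On from there it takes 1 to 3 N and stays where left. 1.83 = stop, leaning back past upright, edge 113 mm above the bench. Pushed shut again it latches
- thumb_pad (a point): middle of the ribbed thumb pad (24 x 36 mm, blue with black ribs) on the outer face of the hatch, 50 mm from the hinge axis, 53 mm above the bench when shut. It moves with the hatch; its z axis is square to the outer face (up when shut), its -x points from hinge to free edge
- hatch_edge (a point): middle of the free front edge of the hatch (a cap 67 mm long from the hinge, 92 mm wide); moves with it. Inside, a skirt stands 8 mm out along the edge, and in the middle the white latch cam (13 mm wide, 52 to 57 mm from the hinge) stands 16 mm out of the inner face: a finger that pushes the half-open hatch back from the front meets these first
- hatch_hinge (a point): middle of the hatch's hinge axis (along the readout's y), fixed on the readout, 58 mm behind its origin (+x), 47 mm above the bench. With the hatch on its stop the cam's tip stands right above the hinge axis, 56 mm over it
- latch_pin (a joint): sprung pin of the latch in its slot under the front of the hatch, slides along the readout's y, m: 0 while it holds the hatch, about +0.004 once the latch has let go. It goes below -0.003 only while an open hatch is being pushed shut again
- cell_a: fresh battery cell standing on end beside the readout, 15 mm in diameter, 50 mm tall, black and yellow; origin under its middle. To be left alone
- cell_b: second fresh cell, the same. To be left alone
- loupe: black eye loupe standing on its rim on the other side of the readout, 37 mm in diameter, 34 mm tall; origin under its middle. To be left alone

How it is judged:
By the outcome, as a careful person would: the job done as asked, in the order asked, and still so for the second after the job is handed in, with the robot touching nothing.
It also fails if it takes over 38 s, if anything falls off the work surface, if the arm or the gripper's body presses on something with over 40 N, if the wrist force passes 120 N, or if a joint passes its speed limit or range.

## Working session

There is one attempt and no reset: what is moved stays moved. The work goes in short steps, Python scripts to look and compute and a tool call to move; the robot and the scene stay as the last step left them, time stands still between calls to the robot, and variables do not carry over. Pictures are saved under pics/ and viewed, at most 10 in all, crops included, and the job is handed in when it is done.

Besides the shell and the picture viewer there is one more tool, called as name(argument=value, ...), one argument or row to a line, values as JSON. step_arm: Moves the arm, as the interface text tells. Its arguments: {"type":"object","properties":{"commands":{"type":"string"}},"required":["commands"]}

```bash
mkdir -p pics; python3 - <<'E'
from station import *
import cv2,numpy as np
for n in("scene","top"):
    cv2.imwrite(f"pics/{n}0.png",grab_frame(n)[:,:,::-1]); 
    p=camera_params(n);print(n,{k:np.round(v,3).tolist() for k,v in p.items() if not isinstance(v,str)})
s=sense();print(s)
p=camera_params("wrist");print(p)
E
```

```text
scene {'vertical_fov': 45.592, 'cx': 328.589, 'cy': 235.12, 'xyz': [177.478, 485.226, 695.436], 'rotation': [0.112, -0.276, 0.885, -0.358]}
top {'vertical_fov': 53.614, 'cx': 326.825, 'cy': 241.079, 'xyz': [346.903, -13.835, 879.245], 'rotation': [-0.073, 0.711, -0.696, 0.073]}
{'time': 0.1, 'q': array([ 1.22150051,  0.61582577, -0.01263655,  1.42476663,  0.00810126,
        1.10342201, -0.04040136]), 'dq': array([-0.00059536, -0.00160985, -0.00071631, -0.00353353,  0.00109297,
       -0.00047123, -0.00045423]), 'effort': array([ 1.65469693e-03, -4.70380533e+01,  2.60460880e-01, -1.71569002e+01,
        1.00875288e-02,  5.94594399e-03, -2.95634536e-06]), 'tool_pos': array([ 205.99747048, -615.77702776,  241.24252509]), 'orientation': array([-1.16879090e-03,  9.86996382e-01,  1.60738095e-01, -2.00676530e-04]), 'force': array([ 1.07998044,  0.13547852, -0.41320226]), 'wrist_torque': array([-0.01490061,  0.00288654,  0.07280919]), 'grip_force': 0.0, 'finger_gap': 0.99921754801314}
{'vertical_fov': 58.08915987825585, 'cx': 313.40971716780246, 'cy': 241.56620833774025, 'tool_from_camera': array([[ 3.66340385e-04, -9.59860345e-01, -2.80478136e-01,
         7.12087177e+01],
       [ 9.99999494e-01,  8.89130862e-05,  1.00184656e-03,
        -8.97845139e-01],
       [-9.36694604e-04, -2.80478361e-01,  9.59859892e-01,
        -1.32047212e+02],
       [ 0.00000000e+00,  0.00000000e+00,  0.00000000e+00,
         1.00000000e+00]])}
```

View pics/top0.png

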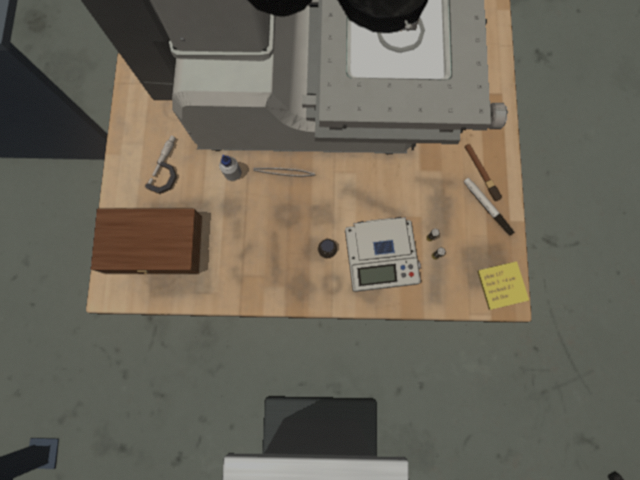

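View pics/scene0.png

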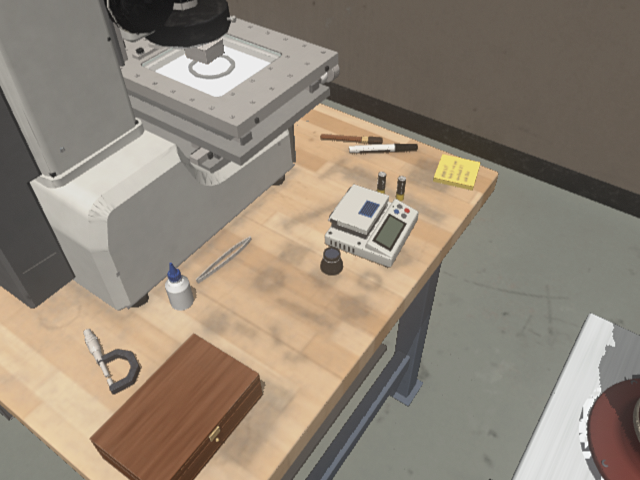

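The top view shows the readout around (382,253), with its front facing the robot. The loupe is at (327,247), the cells at (434,235) and (440,253), and the microscope stage overhangs behind. The scene view agrees. I'll enlarge both.

```bash
python3 - <<'E'
import cv2,numpy as np
a=cv2.imread("pics/top0.png")[205:301,310:460];b=cv2.imread("pics/scene0.png")[160:280,310:430]
a=cv2.resize(a,(800,512),interpolation=cv2.INTER_CUBIC)
b=cv2.resize(b,(600,600),interpolation=cv2.INTER_CUBIC)
cv2.imwrite("pics/top1.png",a);cv2.imwrite("pics/scene1.png",b)
E
```

```text
(no output)
```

View pics/top1.png

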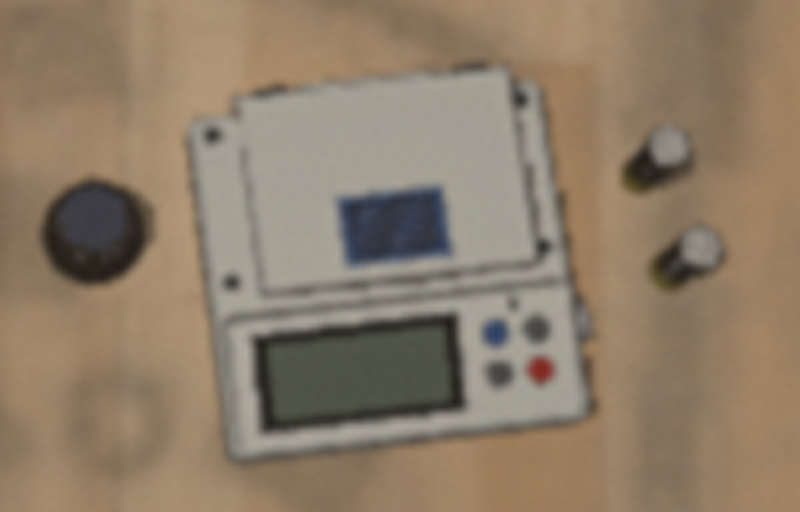

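View pics/scene1.png

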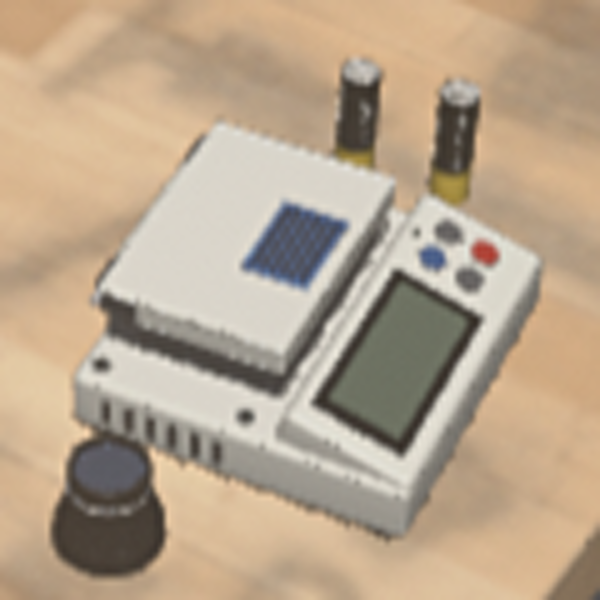

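Top crop: the pad's middle is at (396,226) and the hatch corners are at (262,294), (537,264), (505,70), (238,100). Scene crop: the pad's middle is at (296,245) and the front hatch corners are at (283,372) and (396,180). Next I'll fit the pose.

```bash
cat > h.py <<'E'
import numpy as np, pickle
from scipy.spatial.transform import Rotation as R
from scipy.optimize import least_squares
def proj(p,P):
    q=np.array(p["rotation"]); M=R.from_quat(q[[1,2,3,0]]).as_matrix() if q.size==4 else q
    c=(np.asarray(P,float)-p["xyz"])@M; f=240/np.tan(np.radians(p["vertical_fov"])/2)
    return c[:,:2]/c[:,2:]*f+[p["cx"],p["cy"]]
def solve(p,px,z):
    return least_squares(lambda v:(proj(p,[[v[0],v[1],z]])-px).ravel(),[600,0]).x
def topx(a): return np.array(a)/5.3333+[310,205]-0.4
def scx(a): return np.array(a)/5+[310,160]-0.4
E
python3 - <<'E'
from station import *
from h import *
T=camera_params("top");S=camera_params("scene")
for n,t,z in[("pad",(396,226),53),("fl",(262,294),52),("fr",(537,264),52),("br",(505,70),52),("bl",(238,100),52),("cellA",(668,146),50),("cellB",(702,248),50),("loupe",(95,218),34)]:
    print(n,solve(T,topx(t),z).round(1))
for n,t,z in[("pad",(296,245),53),("fl",(283,372),52),("fr",(396,180),52),("b",(219,124),52),("cA",(361,70),50),("cB",(459,92),50),("l",(109,465),34)]:
    print("S",n,solve(S,scx(t),z).round(1))
# joint fit
loc=np.array([[8,0,53],[-9,46,52],[-9,-46,52]])
tp=topx([(396,226),(262,294),(537,264)]);sp=scx([(296,245),(283,372),(396,180)])
def W(v):
    c,s=np.cos(v[2]),np.sin(v[2]);return loc@np.array([[c,-s,0],[s,c,0],[0,0,1]]).T+[v[0],v[1],0]
for pts in ("T","S","TS"):
    f=lambda v:np.r_[(proj(T,W(v))-tp).ravel()*('T' in pts),(proj(S,W(v))-sp).ravel()*('S' in pts)]
    r=least_squares(f,[520,-50,0]);print(pts,r.x,r.fun.round(1),W(r.x).round(1).tolist())
E
```

```text
pad [ 511.7 -112.4]
fl [488.  -68.1]
fr [ 500.  -159.3]
br [ 566.3 -149.5]
bl [554.  -59.6]
cellA [ 541.6 -204.3]
cellB [ 507.  -214.7]
loupe [516.1 -12.3]
S pad [ 512.5 -113.9]
S fl [485.6 -63. ]
S fr [ 502.2 -161.1]
S b [ 566.8 -151.4]
S cA [ 542.7 -206. ]
S cB [ 508.4 -215.1]
S l [517.5 -12.9]
T [ 5.03223496e+02 -1.12863144e+02  1.28148727e-01] [-0.3  0.3  0.2 -0.2  0.2 -0.1  0.   0.   0.  -0.   0.   0. ] [[511.2, -111.8, 53.0], [488.4, -68.4, 52.0], [500.2, -159.6, 52.0]]
S [ 5.03241789e+02 -1.11838706e+02  1.47737600e-01] [-0.   0.  -0.   0.  -0.  -0.  -0.4  1.4  0.5 -2.2 -0.2  1. ] [[511.2, -110.7, 53.0], [487.6, -67.7, 52.0], [501.1, -158.7, 52.0]]
TS [ 5.03296192e+02 -1.12445968e+02  1.38603041e-01] [-0.6  0.3  0.   0.  -0.  -0.4 -0.2  1.2  0.4 -2.5  0.2  0.9] [[511.2, -111.3, 53.0], [488.0, -68.1, 52.0], [500.7, -159.2, 52.0]]
```

```bash
python3 - <<'E'
from station import *
from h import *
T=camera_params("top");S=camera_params("scene")
for z in(100,150,200,250):
    print(z,"stage front top-cam",[solve(T,q,z).round(0).tolist() for q in((320,130),(460,140),(508,118),(400,152))],"scene",[solve(S,q,z).round(0).tolist() for q in((240,135),(242,160),(340,68),(335,85))])
E
```

```text
100 stage front top-cam [[710.0, 5.0], [697.0, -241.0], [740.0, -328.0], [672.0, -136.0]] scene [[773.0, -102.0], [724.0, -51.0], [756.0, -390.0], [728.0, -331.0]]
150 stage front top-cam [[687.0, 4.0], [674.0, -227.0], [715.0, -308.0], [651.0, -128.0]] scene [[723.0, -53.0], [678.0, -6.0], [707.0, -317.0], [682.0, -263.0]]
200 stage front top-cam [[664.0, 2.0], [652.0, -212.0], [690.0, -288.0], [630.0, -120.0]] scene [[673.0, -3.0], [632.0, 39.0], [659.0, -243.0], [635.0, -194.0]]
250 stage front top-cam [[640.0, 1.0], [629.0, -197.0], [664.0, -267.0], [609.0, -112.0]] scene [[623.0, 46.0], [586.0, 84.0], [610.0, -170.0], [589.0, -126.0]]
```

step_arm(
  commands="0.6 1 0 -0.5 0;0.6 1 0 -0.5 0;0.6 1 0 -0.4 0;0.6 1 0 0 0;0.6 1 0 0 0;0.6 1 0 0 0;0.6 1 0 0 0;0.6 1 0 0 0",
)

```text
time: 0.9
tool_pos: [350.6, -374.9, 242.0]
orientation: [-0.0, 0.998, 0.064, -0.0]
force: [0.7, -0.2, -0.5]
finger_gap: -0.0
grip_force: 0.0
```

step_arm(
  commands="0.6 1 0 0 0;0.6 1 0 0 0;0.6 1 -0.3 0 0;0.6 1 -0.5 0 0;0.6 1 -0.5 0 0;0.6 1 -0.5 0 0;0.6 1 -0.5 0 0;0.6 1 -0.5 0 0",
)

```text
time: 1.7
tool_pos: [494.5, -135.1, 157.5]
orientation: [-0.0, 0.998, 0.064, -0.0]
force: [1.0, -0.6, 0.9]
finger_gap: 0.002
grip_force: 0.0
```

step_arm(
  commands="0.4 0.7 -0.5 0 0;0 0 -0.5 0 0;0 0 -0.2 0 0;0 0 0 0 0",
)

```text
time: 2.1
tool_pos: [505.1, -115.8, 121.4]
orientation: [-0.0, 0.998, 0.063, -0.001]
force: [0.8, -0.3, 0.3]
finger_gap: -0.001
grip_force: 0.0
```

```bash
python3 - <<'E'
from station import *
import cv2,numpy as np
s=sense();print(s["tool_pos"],s["force"],s["time"])
a=grab_frame("top")[205:301,310:460,::-1];b=grab_frame("scene")[130:280,280:430,::-1]
w=grab_frame("wrist")[:,:,::-1]
a=cv2.resize(a,(400,256),interpolation=cv2.INTER_CUBIC);b=cv2.resize(b,(400,400),interpolation=cv2.INTER_CUBIC);w=cv2.resize(w,(400,300))
im=np.zeros((556,800,3),np.uint8);im[:256,:400]=a;im[:400,400:]=b;im[256:556,:400]=w
cv2.imwrite("pics/m1.png",im)
E
```

```text
[ 505.14360583 -115.83600073  121.36146043] [ 0.80614727 -0.28160215  0.30566923] 2.1
```

View pics/m1.png

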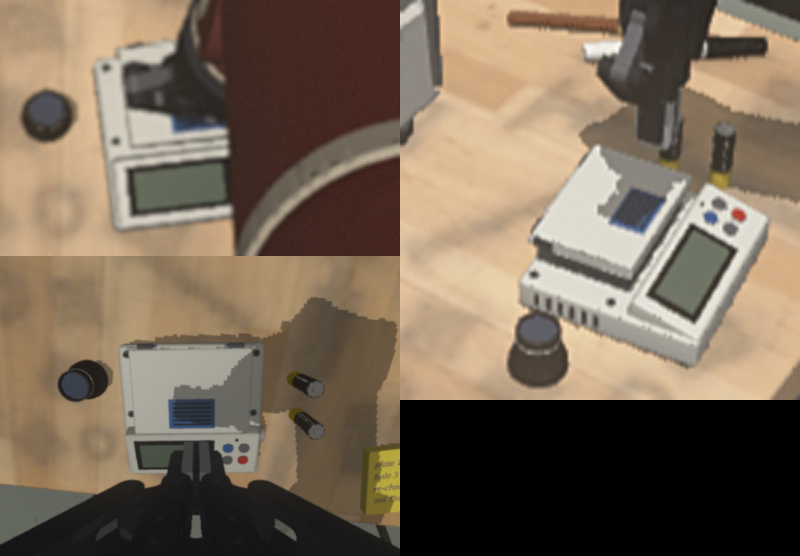

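The fingers are shut, square to the hatch and just above it. In the wrist inset the pad is at about (192,413) and looks clear. Next I move down close to it.

step_arm(
  commands="0.2 0.1 -0.6 0 0;0 0 -0.6 0 0;0 0 -0.4 0 0;0 0 0 0 0;0 0 0 0 0",
)

```text
time: 2.75
tool_pos: [512.4, -112.8, 74.7]
orientation: [0.0, 0.998, 0.063, 0.0]
force: [-0.3, -0.3, -0.0]
finger_gap: -0.003
grip_force: 0.0
```

```bash
python3 - <<'E'
from station import *
from h import *
s=sense();C=np.array(camera_params("wrist")["tool_from_camera"]);p=camera_params("wrist")
import cv2
w=grab_frame("wrist")
cv2.imwrite("pics/w2.png",w[:,:,::-1])
o=R.from_quat(s["orientation"][[1,2,3,0]]).as_matrix();print(s["tool_pos"],s["force"],s["time"])
hsv=cv2.cvtColor(w,cv2.COLOR_RGB2HSV);m=cv2.inRange(hsv,(105,90,40),(125,255,255))
n,l,st,ce=cv2.connectedComponentsWithStats(cv2.morphologyEx(m,cv2.MORPH_CLOSE,np.ones((9,9))));i=1+np.argmax(st[1:,4]);print(st[i],ce[i])
f=240/np.tan(np.radians(p["vertical_fov"])/2)
for u,v in(ce[i],st[i][:2]+st[i][2:4]/2):
    d=o@(C[:3,:3]@np.array([(u-p["cx"])/f,(v-p["cy"])/f,1]));c=s["tool_pos"]+o@C[:3,3]
    print(c+d*(53-c[2])/d[2])
E
```

```text
[ 512.37668716 -112.83271705   74.73286222] [-0.27119101 -0.25858687 -0.02600152] 2.75
[ 266  279   92   56 2324] [310.41910499 294.09810671]
[ 517.21568717 -110.38350163   53.        ]
[ 511.93177463 -111.66579206   53.        ]
```

The pad centre is confirmed at (512,-112), so the fingers are centred on it. Next comes a gentle press.

step_arm(
  commands="0 0 -0.15 0 0;0 0 -0.12 0 0;0 0 0 0 0;0 0 0 0 0",
)

```text
time: 3.2
tool_pos: [512.2, -112.4, 66.2]
orientation: [-0.0, 0.998, 0.064, -0.0]
force: [0.4, 0.1, 0.1]
finger_gap: -0.003
grip_force: 0.0
```

step_arm(
  commands="0 0 -0.05 0 0;0 0 0 0 0;0 0 0 0 0",
)

```text
time: 3.5
tool_pos: [512.2, -112.4, 64.7]
orientation: [-0.0, 0.998, 0.064, -0.0]
force: [0.2, 0.1, 0.6]
finger_gap: 0.005
grip_force: 0.0
```

step_arm(
  commands="0 0 -0.05 0 0;0 0 0 0 0;0 0 0 0 0",
)

```text
time: 3.8
tool_pos: [512.2, -112.4, 63.3]
orientation: [-0.0, 0.998, 0.064, 0.0]
force: [-0.9, -0.2, 1.7]
finger_gap: 0.0
grip_force: 0.9
```

step_arm(
  commands="0 0 -0.04 0 0;0 0 0 0 0;0 0 0 0 0",
)

```text
time: 4.1
tool_pos: [512.2, -112.5, 62.0]
orientation: [0.0, 0.998, 0.064, -0.0]
force: [-1.2, -1.1, 2.4]
finger_gap: 0.001
grip_force: 1.4
```

step_arm(
  commands="0 0 -0.03 0 0;0 0 0 0 0;0 0 0 0 0",
)

```text
time: 4.4
tool_pos: [512.1, -112.4, 61.0]
orientation: [-0.0, 0.998, 0.064, -0.0]
force: [-0.4, -0.5, 3.1]
finger_gap: 0.002
grip_force: 1.4
```

step_arm(
  commands="0 0 -0.02 0 0;0 0 0 0 0;0 0 0 0 0",
)

```text
time: 4.7
tool_pos: [512.0, -112.5, 60.6]
orientation: [-0.0, 0.998, 0.064, -0.0]
force: [-1.7, -0.5, 4.2]
finger_gap: 0.005
grip_force: 2.4
```

step_arm(
  commands="0 0 -0.02 0 0;0 0 0 0 0;0 0 0 0 0",
)

```text
time: 5.0
tool_pos: [512.1, -112.4, 60.2]
orientation: [0.0, 0.998, 0.064, -0.0]
force: [-2.4, -0.2, 7.4]
finger_gap: -0.005
grip_force: 3.5
```

The force is now rising steeply, so the hatch is on its lower limit and past the release point. I'll lift the fingers right off.

step_arm(
  commands="0 0 1 0 0;0 0 1 0 0;-0.3 0 1 0 0;-0.5 0 1 0 0;-0.5 0 0.3 0 0;0 0 0 0 0",
)

```text
time: 5.6
tool_pos: [472.5, -112.6, 190.0]
orientation: [0.0, 0.998, 0.063, 0.001]
force: [1.0, -0.1, -0.1]
finger_gap: -0.001
grip_force: 0.0
```

step_arm(
  commands="0 0 0 0 0;0 0 0 0 0;0 0 0 0 0;0 0 0 0 0;0 0 0 0 0;0 0 0 0 0;0 0 0 0 0;0 0 0 0 0",
)

```text
time: 6.4
tool_pos: [473.2, -112.4, 188.9]
orientation: [-0.0, 0.998, 0.064, 0.0]
force: [-0.6, -0.6, 0.6]
finger_gap: 0.001
grip_force: 0.0
```

step_arm(
  commands="0 0 0 0 0;0 0 0 0 0;0 0 0 0 0;0 0 0 0 0;0 0 0 0 0;0 0 0 0 0;0 0 0 0 0;0 0 0 0 0",
)

```text
time: 7.2
tool_pos: [473.2, -112.4, 188.9]
orientation: [-0.0, 0.998, 0.064, 0.0]
force: [-0.2, 0.1, 0.1]
finger_gap: -0.006
grip_force: 0.0
```

```bash
cat > mont.py <<'E'
from station import *
import cv2,numpy as np,sys
s=sense();print(s["tool_pos"],s["force"],s["time"])
b=grab_frame("scene")[150:270,310:430,::-1];w=grab_frame("wrist")[:,:,::-1]
im=np.zeros((400,800,3),np.uint8);im[:,400:]=cv2.resize(b,(400,400),interpolation=cv2.INTER_CUBIC);im[:300,:400]=cv2.resize(w,(400,300))
cv2.imwrite(f"pics/{sys.argv[1]}.png",im)
E
python3 mont.py m3
```

```text
[ 473.19288119 -112.40304355  188.89660669] [-0.1788446   0.09704788  0.14348433] 7.2
```

View pics/m3.png

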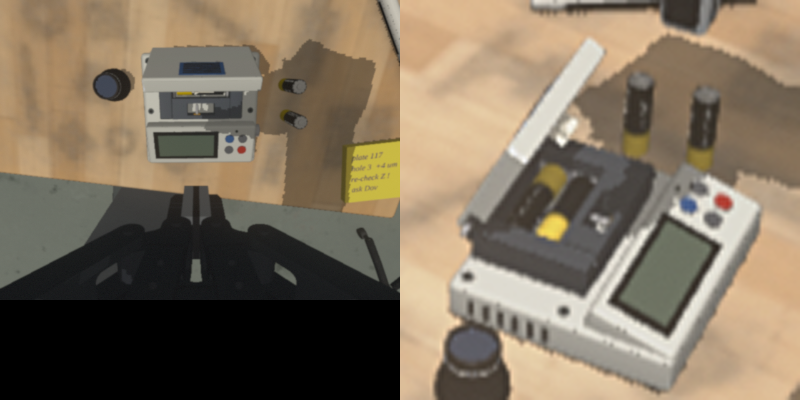

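The hatch popped up to about half open and stays there, with the cells visible inside it. I'll come down in front of it, with the tips below the cam.

step_arm(
  commands="0 -0.17 -0.9 0 0;0 0 -1 0 0;0 0 -1 0 0;0 0 -0.6 0 0;0.4 0.05 0 0 0;0.4 0.05 0 0 0;0 0 0 0 0;0 0 0 0 0",
)

```text
time: 8.1
tool_pos: [496.9, -114.5, 83.8]
orientation: [-0.0, 0.998, 0.064, -0.0]
force: [-0.2, -0.2, 0.7]
finger_gap: 0.001
grip_force: 0.0
```

step_arm(
  commands="0.3 0.04 0 0 0;0.13 0.018 0 0 0;0.13 0.018 0 0 0;0.13 0.018 0 0 0;0 0 0 0 0",
)

```text
time: 8.6
tool_pos: [518.5, -111.5, 83.9]
orientation: [-0.0, 0.998, 0.064, 0.0]
force: [-0.7, -0.7, -0.6]
finger_gap: -0.001
grip_force: 0.0
```

step_arm(
  commands="0.1 0.013 0 0 0;0.1 0.013 0 0 0;0.1 0.013 0 0 0;0 0 0 0 0",
)

```text
time: 9.0
tool_pos: [527.5, -110.4, 83.9]
orientation: [-0.0, 0.998, 0.064, 0.0]
force: [-0.1, 0.3, -0.1]
finger_gap: -0.001
grip_force: 0.0
```

step_arm(
  commands="0.1 0.013 0 0 0;0.1 0.013 0 0 0;0.1 0.013 0 0 0;0 0 0 0 0",
)

```text
time: 9.4
tool_pos: [536.6, -109.2, 83.9]
orientation: [-0.0, 0.998, 0.064, 0.0]
force: [-0.5, -0.4, 0.8]
finger_gap: 0.0
grip_force: 0.0
```

```bash
python3 mont.py m4
```

```text
[ 536.60043326 -109.2016321    83.92188173] [-0.52764205 -0.42147113  0.78354813] 9.4
```

View pics/m4.png

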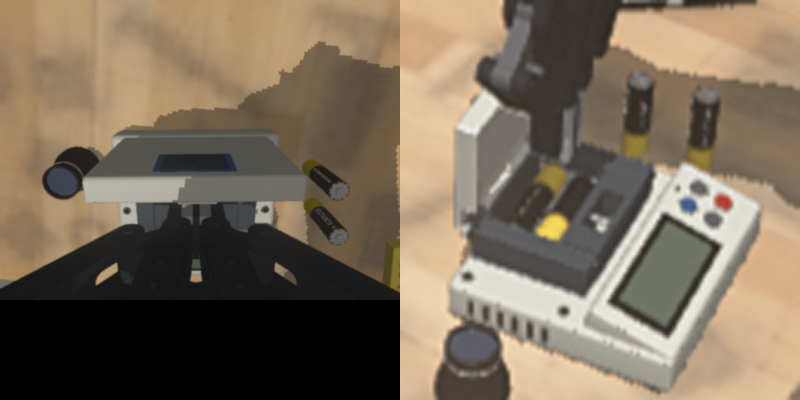

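The hatch is moving and is now near upright, with no sign that the readout has shifted. I'll go on towards the stop, expected at TCP x ≈ 551.

step_arm(
  commands="0.1 0.013 0 0 0;0.1 0.013 0 0 0;0.1 0.013 0 0 0;0 0 0 0 0;0 0 0 0 0",
)

```text
time: 10.0
tool_pos: [545.1, -108.1, 83.9]
orientation: [-0.0, 0.998, 0.064, 0.0]
force: [-0.1, 0.5, -0.0]
finger_gap: -0.004
grip_force: 0.0
```

step_arm(
  commands="0.05 0.007 0 0 0;0.05 0.007 0 0 0;0 0 0 0 0;0 0 0 0 0",
)

```text
time: 10.4
tool_pos: [548.0, -107.7, 83.9]
orientation: [-0.0, 0.998, 0.064, 0.0]
force: [0.1, 0.3, -0.7]
finger_gap: -0.002
grip_force: 0.1
```

step_arm(
  commands="0.03 0.004 0 0 0;0.03 0.004 0 0 0;0 0 0 0 0",
)

```text
time: 10.7
tool_pos: [549.8, -107.5, 83.9]
orientation: [-0.0, 0.998, 0.064, 0.0]
force: [0.1, 0.7, -0.3]
finger_gap: 0.0
grip_force: 0.2
```

step_arm(
  commands="0.03 0.004 0 0 0;0 0 0 0 0;0 0 0 0 0",
)

```text
time: 11.0
tool_pos: [550.7, -107.4, 83.9]
orientation: [-0.0, 0.998, 0.064, 0.0]
force: [-1.0, 0.2, 0.3]
finger_gap: -0.002
grip_force: 0.1
```

step_arm(
  commands="0.03 0.004 0 0 0;0 0 0 0 0;0 0 0 0 0",
)

```text
time: 11.3
tool_pos: [551.5, -107.3, 83.9]
orientation: [-0.0, 0.998, 0.064, 0.0]
force: [-0.3, -0.4, -0.5]
finger_gap: -0.001
grip_force: 0.2
```

step_arm(
  commands="0.03 0.004 0 0 0;0 0 0 0 0;0 0 0 0 0",
)

```text
time: 11.6
tool_pos: [552.1, -107.2, 83.8]
orientation: [-0.0, 0.998, 0.064, -0.0]
force: [-1.5, 0.3, 2.1]
finger_gap: 0.001
grip_force: 0.7
```

step_arm(
  commands="0.03 0.004 0 0 0;0 0 0 0 0;0 0 0 0 0",
)

```text
time: 11.9
tool_pos: [552.6, -107.1, 83.8]
orientation: [-0.0, 0.998, 0.064, -0.001]
force: [-2.7, -0.5, 1.7]
finger_gap: -0.002
grip_force: 1.6
```

```bash
python3 mont.py m5
```

```text
[ 552.58355007 -107.09548866   83.77959376] [-2.73996011 -0.50790375  1.7076721 ] 11.9
```

View pics/m5.png

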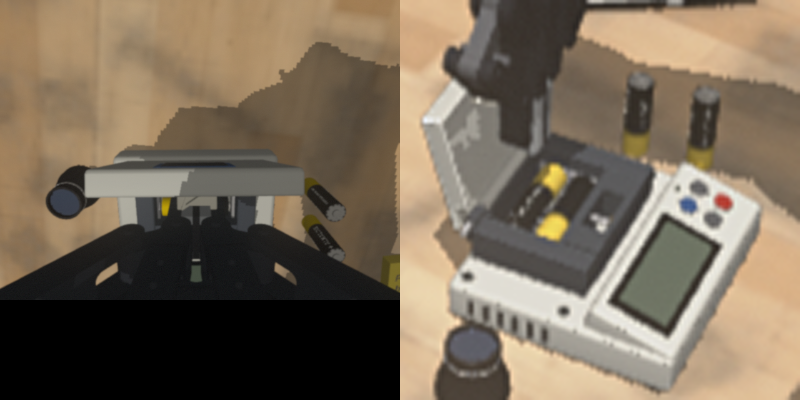

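step_arm(
  commands="0.02 0.003 0 0 0;0 0 0 0 0;0 0 0 0 0",
)

```text
time: 12.3
tool_pos: [553.1, -107.2, 83.7]
orientation: [-0.0, 0.998, 0.064, -0.001]
force: [-4.9, -1.0, 0.7]
finger_gap: 0.004
grip_force: 2.2
```

The stiff resistance where I expected it means the hatch is on its stop. I'll back straight out, then up and away.

step_arm(
  commands="-0.3 -0.04 0 0 0;-0.6 -0.08 0 0 0;-0.8 -0.1 0 0 0;-0.8 -0.1 0 0 0;-0.5 0 0.5 0 0;0 0 1 0 0;0 0 1 0 0;0 0 1 0 0",
)

```text
time: 13.1
tool_pos: [465.5, -116.3, 190.6]
orientation: [0.0, 0.998, 0.064, 0.003]
force: [1.2, -0.1, 0.5]
finger_gap: -0.004
grip_force: 0.0
```

step_arm(
  commands="-0.5 -0.5 0.7 0 0;0 -1 0.5 0 0;0 -1 0 0 0;0 -1 0 0 0;0 -1 0 0 0;0 -1 0 0 0;0 0 0 0 0;0 0 0 0 0",
)

```text
time: 13.9
tool_pos: [449.8, -282.1, 225.1]
orientation: [0.0, 0.998, 0.063, 0.001]
force: [0.2, 0.3, 0.4]
finger_gap: 0.003
grip_force: 0.0
```

```bash
python3 - <<'E'
from station import *
import cv2,numpy as np
s=sense();print(s["tool_pos"],s["time"])
a=grab_frame("top")[205:301,310:460,::-1];b=grab_frame("scene")[160:280,310:430,::-1]
im=np.zeros((400,800,3),np.uint8);im[:256,:400]=cv2.resize(a,(400,256),interpolation=cv2.INTER_CUBIC);im[:,400:]=cv2.resize(b,(400,400),interpolation=cv2.INTER_CUBIC)
cv2.imwrite("pics/m6.png",im)
E
```

```text
[ 449.77220338 -282.08368729  225.13274255] 13.9
```

View pics/m6.png

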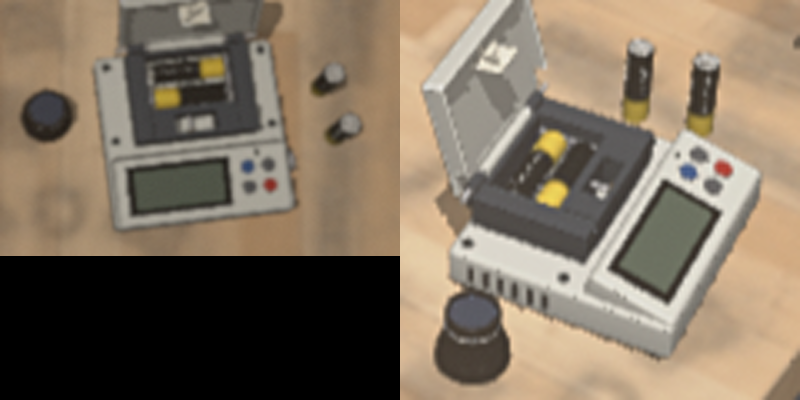

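The hatch leans back, the cells lie clear, and the readout, loupe and fresh cells haven't moved. One quick check of the hatch angle, then I'll hand in if it agrees.

```bash
python3 - <<'E'
from station import *
from h import *
S=camera_params("scene");c,s=np.cos(.135),np.sin(.135)
for th in(1.6,1.7,1.75,1.8,1.83):
    P=[]
    for y in(46,-46):
        for o in(6,-8):
            x=58-67*np.cos(th)+o*np.sin(th);z=47+67*np.sin(th)+o*np.cos(th)
            P.append([503.2+c*x-s*y,-112.5+s*x+c*y,z])
    print(th,((proj(S,P)-[310,160])*3.333+[400,0]).round(0).tolist())
E
```

```text
1.6 [[447.0, 92.0], [474.0, 101.0], [532.0, -18.0], [558.0, -10.0]]
1.7 [[434.0, 90.0], [461.0, 96.0], [520.0, -19.0], [546.0, -15.0]]
1.75 [[428.0, 89.0], [455.0, 94.0], [514.0, -20.0], [540.0, -16.0]]
1.8 [[422.0, 89.0], [448.0, 92.0], [508.0, -20.0], [533.0, -18.0]]
1.83 [[418.0, 89.0], [444.0, 91.0], [505.0, -20.0], [530.0, -18.0]]
```

```bash
python3 -c "
from station import *
print(close_job())"
```

```text
the job is handed in; nothing more can be done
None
```

The job is handed in: one gentle press (about 7 N) released the latch, the hatch popped up by itself with the fingers off, and I pushed it back until it met firm resistance where the stop should be. It is left leaning back with the cells clear, and the pictures show no shift of the readout, fresh cells or loupe.

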